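# Size a left insole on the length gauge and point out its right-foot partner

## Robot

A 6-joint arm with a two-finger parallel gripper is mounted at the origin on a cart in front of the work surface, level with it; the furniture and walls round the work are solid. World frame = base frame: x ahead of the robot, y to its left, z up, the work surface at z = 0. Lengths are in mm, angles in rad, forces in N, time in s.
With the tool pointing down it reaches from about 350 to 775 mm from the base axis. Payload 7.3 kg.
Tool frame: the origin (TCP) lies between the finger pads, 19 mm behind the fingertips; this is the grasp point; z points along the fingers, y is the line along which they close (so a half turn about z gives the same grasp; the last joint's range is limited). The gripper opens to 92 mm and grips with 3 to 60 N. Pads are 19 mm wide; open, the fingers measure 130 mm over their backs; the gripper's body (75 mm by 190 mm) begins 47 mm behind the grasp point.
Start: joints at [-1.335, 0.342, 1.524, -0, 1.275, -0.146], TCP at [195.633, -487.207, 245.541] pointing down, gripper open.
Joint ranges: [-2.53, 2.53], [-0.77, 2.02], [0.04, 2.7], [-1, 4.14], [0.28, 2.66], [-3.11, 3.11]. Speed limits (rad/s): [2.57, 2.57, 3.14, 3.14, 3.14, 3.14].

## Interface

Orientations are given as [roll, pitch, yaw] about the fixed x, y, z axes, in that order (R = Rz(yaw) Ry(pitch) Rx(roll)).
In Python, from plant import bot, imaging, telemetry gives the robot as it stands (bot), with the cameras (imaging) and the readings (telemetry).
- The arm moves only by the shell command python3 shift.py FILE, which reads ROWS from the file FILE. ROWS is a JSON list that holds a single list of rows (three levels of brackets), with 1 to 5 rows, each of 5 numbers: the finger opening in mm, then dx, dy, dz in mm, then a turn about the tool's z in rad; each row is the pose to reach, as a shift and turn from the pose commanded when the command began, along the tool's axes at that moment; what a row does not reach only later rows make up. A row lasts 1/8 s, in which the tool goes at most 62.5 mm and 0.188 rad, less where a joint would pass 70% of its speed; a pose out of reach is approached as far as the arm can. The fingers move at their own pace and stop on an object; the grip force is fixed at half the most. Time passes only in rows, so rows that do not move let the fingers close. It prints the time, the measured TCP pose, the force, the opening and the grip force at its end. Input that does not fit is refused with a message, and nothing moves.
- telemetry.get_obs(): the state, without advancing time (a new reading comes with each control period).
- imaging.capture(name): name is "scene" or "top" or "wrist"; returns a dict with "color" (384x512x3 uint8, red, green, blue), "K" (3x3 intrinsics, pixels), "R" (3x3) and "t" (3): a world point X has camera coordinates R X + t. Camera axes: x right, y down, z forward; pixel columns grow to the right and rows downward; lengths in mm; the calibration is good to about 2 mm. A picture is of the moment at which its call begins. There is no depth.
- bot.close_job(): hands the job in; it is judged then, once.
The state is a dict: "time": time; "joint_positions": joint angles; "dq": joint speeds; "tau": joint torques, N m; "tool_pos": TCP position; "tcp_rot": TCP orientation; "contact_force": force on the tool from outside, world axes, zero at the start; "moment": the same for the moment, N m; "grip_width": finger opening in mm; "finger_force": force on a finger pad.
Only numpy, scipy, OpenCV 4.12 (cv2) and the standard library are available. Lean on these libraries where they do the work, as an engineer would, in place of code of your own. Each camera call takes 0.05 s, during which the arm holds its last target. There are 200 camera calls.

## Task

Size the left insole that lies on the length gauge: with a fingertip push the gauge's black toe slide, gently, until the insole sits snug between the heel cup and the slide, and leave the slide there. Then show me its partner, the right insole of the same length among the three on the cutting mat: with the fingers pointing straight down, bring the fingertips two or three centimetres above its middle, point at that one only, hold still for two seconds and finish while still pointing at it. Do not pick anything up, and do not touch the insoles on the mat or disturb the things round about.

Things in the scene. Friction and masses are not known exactly. Their poses are not given: they have to be found in the camera images.
- gauge: insole length gauge, fixed to the bench: silver aluminium bed 90 mm wide (x) and 360 mm long (y = -170 to +190 mm), its flat top 10 mm above the bench, graduations along both edges. Origin on the bench under the bed's centre line; y runs from the heel end to the toe end, z up. At the -y end a black curved heel cup, open towards +y, 26 mm high above the bed; at the +y end a black slide.
- heel_stop (a point): innermost point of the heel cup's curved face, on the gauge's centre line at gauge y = -135 mm, 4 mm above the bed; axes as the gauge's
- toe_slide (a joint): travel (m) of the black toe slide along the bed: 0 = fully open (face 290 mm from the heel stop), grows as it moves along the gauge's -y towards the heel cup, up to 0.11. The slide runs with about 2.5 N of friction and stays where it is left. Distance from heel stop to slide face = 0.290 - joint value, so it reads 0.065 when the 225 mm insole is snug
- slide_face (a point): middle of the slide's flat upright face that meets the toe, 4 mm above the bed; axes as the gauge's. The slide's upright plate is 76 mm wide, 8 mm thick and its top stands 57.5 mm above the bench; behind it (+y) lies its low carriage, 34 mm long from the face and with its top 15.5 mm above the bench, with a low rib near each side (at x = -34 and +34 mm, tops 32.5 mm above the bench)
- slide_back (a point): middle of the ribbed rear side of the slide's upright plate, 8 mm behind the face (towards gauge +y) and 40 mm above the bench: the place to push with a fingertip, along the gauge's -y. The plate is clear between the ribs for 60 mm and nothing stands behind it
- insole_left: the left-foot insole lying on the gauge bed, heel towards the heel cup with a gap of 4 to 16 mm, toe towards the slide, which pushes it home (5 N beyond the slide friction is plenty): cork with a brown top, 225 mm long, 63 mm wide, 8 mm thick, 40 to 65 g, loose. Origin at the middle of its underside; y runs from heel to toe, z up
- insole_left_heel (a point): rearmost point of the left insole's heel, 112.5 mm behind its middle, at half its thickness
- insole_left_toe (a point): foremost point of the left insole's toe, 112.5 mm ahead of its middle, at half its thickness
- insole_left_mid (a point): middle of the left insole's top face, 18 mm above the bench
- insole_mate: the middle-sized one, the partner of the left insole, of the three loose right-foot insoles on the green cutting mat: 225 x 63 x 8 mm, same brown-topped cork as the others, 40 to 65 g. Origin at the middle of its underside; its y axis runs from heel to toe, z up. Must not be touched.
- insole_mate_mid (a point): middle of the top face of that insole (8 mm above its underside, 11 mm above the bench)
- insole_short: the shortest of the three loose right-foot insoles on the green cutting mat: 198 x 55 x 8 mm, same brown-topped cork as the others, 40 to 65 g. Origin at the middle of its underside; its y axis runs from heel to toe, z up. Must not be touched.
- insole_short_mid (a point): middle of the top face of that insole (8 mm above its underside, 11 mm above the bench)
- insole_long: the longest of the three loose right-foot insoles on the green cutting mat: 252 x 70 x 8 mm, same brown-topped cork as the others, 40 to 65 g. Origin at the middle of its underside; its y axis runs from heel to toe, z up. Must not be touched.
- insole_long_mid (a point): middle of the top face of that insole (8 mm above its underside, 11 mm above the bench)
- wax_tin: bystander: flat round yellowish metal tin of edge wax, 60 mm across, 25 mm high, on the bench between robot and gauge; origin under its centre
- heel_tan: bystander: tan half-round heel block, 48 x 26 x 28 mm, behind the gauge; origin under its centre
- heel_dark: bystander: dark half-round heel block, 48 x 26 x 28 mm, behind the gauge; origin under its centre
- rubbing_stone: bystander: grey waisted rubbing stone, 33 x 59 x 15 mm, on the bench between robot and gauge; origin under its centre

How it is judged:
By the outcome, as a careful person would: the job done as asked, in the order asked, and still so for the second after the job is handed in, with the robot touching nothing.
It also fails if it takes over 42 s, if anything falls off the work surface, if the arm or the gripper's body presses on something with over 40 N, if the wrist force passes 120 N, or if a joint passes its speed limit or range.

## Working session

There is one attempt and no reset: what is moved stays moved. The work goes in short steps, Python scripts to look and compute and a shell command to move; the robot and the scene stay as the last step left them, time stands still between calls to the robot, and variables do not carry over. Pictures are saved under pics/ and viewed, at most 10 in all, crops included, and the job is handed in when it is done.

```bash
ls; mkdir -p pics
python3 - <<'E'
from plant import bot, imaging, telemetry
import cv2,numpy as np,pickle
o=telemetry.get_obs();print(o)
d={}
for n in("scene","top"):
    c=imaging.capture(n);d[n]=c
    cv2.imwrite(f"pics/{n}0.png",cv2.resize(c["color"][:,:,::-1],(800,600),interpolation=cv2.INTER_CUBIC))
    print(n,c["K"].tolist(),c["R"].tolist(),c["t"])
pickle.dump(d,open("d0.pkl","wb"))
E
```

```text
pics
plant.py
shift.py
{'time': 0.0, 'joint_positions': array([-1.33504077e+00,  3.42727087e-01,  1.52504961e+00,  1.14744070e-06,
        1.27542393e+00, -1.46020872e-01]), 'dq': array([-1.19844877e-04, -1.13850231e-03,  7.76013746e-04,  4.07084788e-04,
       -3.09269087e-04, -7.63716159e-05]), 'tau': array([ 4.66926358e-04, -4.31242526e+01, -2.44216150e+01,  7.18640070e-02,
        5.60111320e-02, -1.38967848e-04]), 'tool_pos': array([ 195.5152022 , -486.80397246,  244.83131819]), 'tcp_rot': array([-3.14000196e+00, -2.35049145e-04,  3.81775912e-01]), 'contact_force': array([-0.8056705 ,  0.63360421, -0.60379852]), 'moment': array([ 0.06706125, -0.0232022 ,  0.01303824]), 'finger_force': 0.0, 'grip_width': 92.2543286220534}
scene [[433.0565828402539, 0.0, 245.14086415792497], [0.0, 433.0565828402539, 191.40094663361117], [0.0, 0.0, 1.0]] [[0.8562965004096408, -0.5163340868442426, 0.012466521123548992], [-0.44472430672209307, -0.7493818980469182, -0.4905579088039979], [0.26263395514814075, 0.41451885559322854, -0.8713194155767012]] [-462.83549147  232.84569627 1020.02561099]
top [[435.6778111967295, 0.0, 254.60697961577768], [0.0, 435.6778111967295, 194.30878761202686], [0.0, 0.0, 1.0]] [[-0.002554386698641203, -0.99999290266968, 0.002769425727792615], [-0.9979497585563574, 0.002372038907654381, -0.06395821158168975], [0.06395118846355731, -0.0029271217413235585, -0.9979487348819127]] [ -20.12676492  531.29974947 1408.3939451 ]
```

View pics/top0.png

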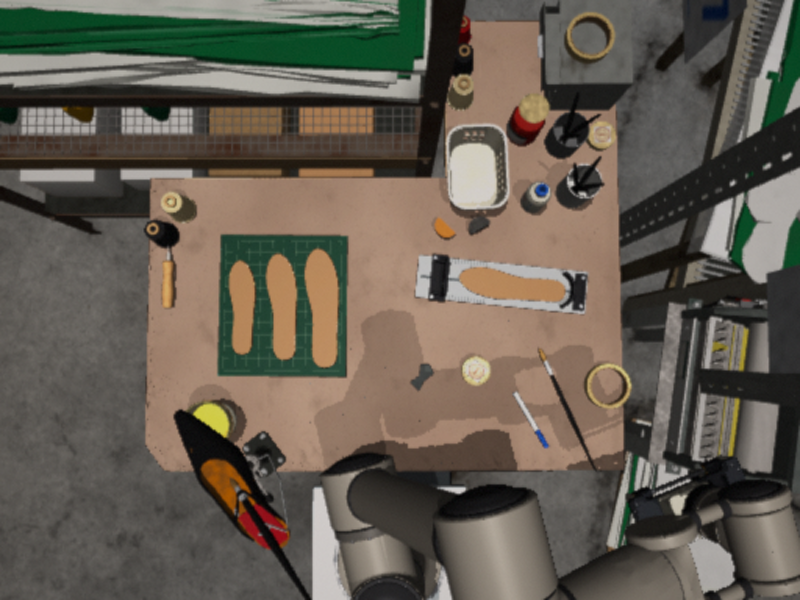

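View pics/scene0.png

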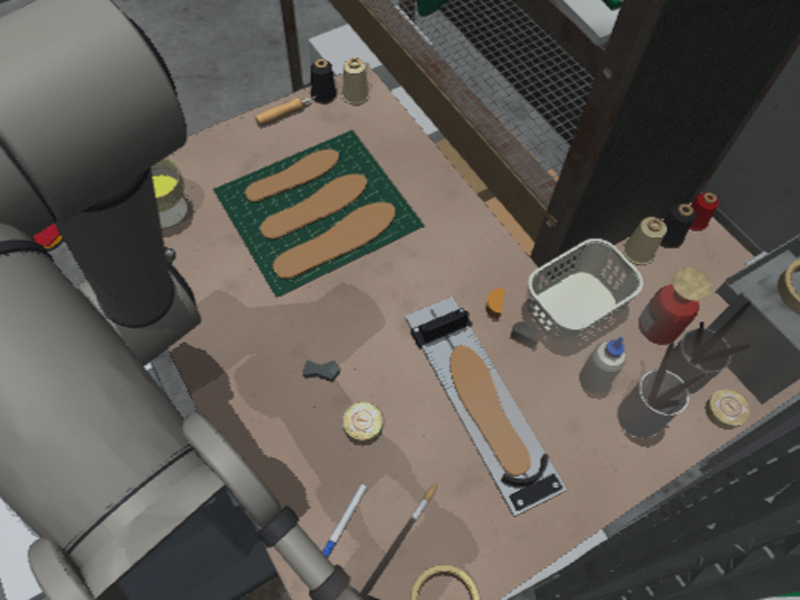

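The top view (800x600) shows the gauge at about (416–588, 255–315), with the slide plate on the left at (440,278) and the heel cup at (578,290). The three insoles on the mat are centred near (242,307), (282,306) and (321,308). The scene view shows the same layout, with the slide at (442,326). Next I'll enlarge the slide and the mat.

Run:
```python
import cv2,pickle,numpy as np
d=pickle.load(open("d0.pkl","rb"))
t=d["top"]["color"][:,:,::-1];s=d["scene"]["color"][:,:,::-1]
z=lambda im,x,y,w,h,f:cv2.resize(im[y:y+h,x:x+w],None,fx=f,fy=f,interpolation=cv2.INTER_CUBIC)
# top gauge 260..385,155..205 x6 ; scene gauge 255..365,185..335
a=z(t,260,155,125,50,6.4); b=z(s,255,185,125,40,6.4)
cv2.imwrite("pics/c1.png",np.vstack([a,b])); 
# insoles on mat
hsv=cv2.cvtColor(np.ascontiguousarray(t),cv2.COLOR_BGR2HSV)
def ray(n,u,v,zz):
    c=d[n];K,R,T=c["K"],c["R"],c["t"]
    r=R.T@np.linalg.inv(K)@[u,v,1];C=-R.T@T
    return C+r*(zz-C[2])/r[2]
m=((hsv[:,:,0]<20)&(hsv[:,:,1]>95)&(hsv[:,:,2]>120)).astype(np.uint8)
for x0,x1,y0,y1,zz in((143,220,155,237,11),(285,372,165,200,18)):
    k=np.zeros_like(m);k[y0:y1,x0:x1]=m[y0:y1,x0:x1]
    n,l,st,ce=cv2.connectedComponentsWithStats(k)
    for i in range(1,n):
        if st[i,4]<150: continue
        p=np.argwhere(l==i)[:,::-1].astype(np.float32)
        P=np.array([ray("top",u,v,zz)[:2] for u,v in p],np.float32)
        print(st[i],cv2.minAreaRect(P),P.mean(0))
```

```text
[ 195  159   22   76 1245] ((525.8492431640625, 134.8345184326172), (248.28054809570312, 66.97798156738281), 6.148764610290527) [527.23816 137.21808]
[170 163  20  67 985] ((527.8114013671875, 219.88711547851562), (219.3456268310547, 59.88652420043945), 6.728771686553955) [530.364   222.24188]
[147 167  16  60 757] ((525.6810302734375, 307.1091003417969), (194.17820739746094, 49.319671630859375), 0.758052408695221) [528.441   307.02063]
[294 171  68  22 947] ((567.2667236328125, -259.6331481933594), (221.6092529296875, 57.939056396484375), 79.26382446289062) [ 569.52527 -256.80728]
```

View pics/c1.png

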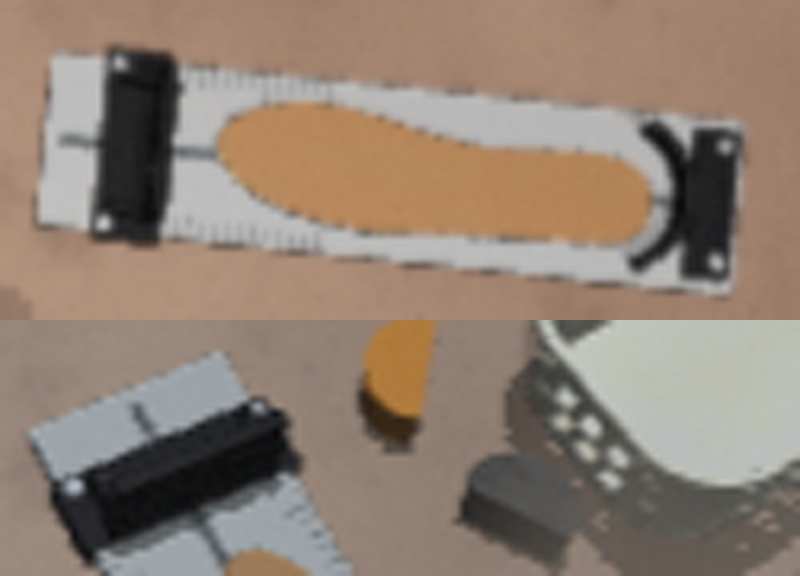

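Slide details from the top crop (6.4x, offset 260,155):
- Bed corners are at (50,54), (745,120), (733,295) and (37,225).
- The slide is at crop x 95–175, and its plate top edge is on the right side at about x 165–175.
- The mate is the middle insole, measured about 220 mm long at (528, 220).

Next I'll fit the gauge frame.

```bash
cat > h.py <<'E'
import numpy as np,pickle
d=pickle.load(open("d0.pkl","rb"))
def ray(c,u,v,zz):
    K,R,T=c["K"],c["R"],c["t"]
    r=R.T@np.linalg.inv(K)@[u,v,1];C=-R.T@T
    return C+r*(zz-C[2])/r[2]
def proj(c,X):
    p=c["K"]@(c["R"]@np.array(X)+c["t"]);return p[:2]/p[2]
E
python3 - <<'E'
from h import *
c=d["top"]
px=np.array([(50,54),(745,120),(733,295),(37,225)],float)/6.4+[260,155]-0.5+0.5/6.4
P=np.array([ray(c,*p,10)[:2] for p in px]);print(P.round(1))
toe=(P[0]+P[3])/2;heel=(P[1]+P[2])/2;ax=(toe-heel);L=np.linalg.norm(ax);ax/=L
print("L",L,"W",np.linalg.norm(P[0]-P[3]),np.linalg.norm(P[1]-P[2]),"axis",ax,np.degrees(np.arctan2(-ax[0],ax[1])))
O=(toe+heel)/2-10*ax;rt=np.array([ax[1],-ax[0]])  # gauge x
print("O",O)
for n,y,z in(("back",163,40),("face0",155,14),("snugface",90,14)):
    X=[*(O+y*ax),z];print(n,np.round(X,1))
    for cn,off in(("top",(260,155)),("scene",(255,185))):
        print("   ",cn,((proj(d[cn],X)-off)*6.4).round(0))
for x in(-38,38):
  for y in (155,163):
    X=[*(O+y*ax+x*rt),57.5];print(x,y,((proj(d["top"],X)-[260,155])*6.4).round(0),((proj(d["scene"],X)-[255,185])*6.4+[0,320]).round(0))
import math
print("yaw gauge",math.atan2(ax[1],ax[0])-math.pi/2)
E
```

```text
[[ 635.2  -64. ]
 [ 600.1 -422.3]
 [ 509.8 -414.3]
 [ 546.7  -56.9]]
L 359.64658535109646 W 88.76975059526045 90.68875529445015 axis [0.10001242 0.99498619] -5.739885633544054
O [ 571.95658839 -249.28505875]
back [588.3 -87.1  40. ]
    top [ 96. 136.]
    scene [154.  83.]
face0 [587.5 -95.1  14. ]
    top [109. 142.]
    scene [158. 130.]
snugface [ 581.  -159.7   14. ]
    top [235. 155.]
    scene [234. 262.]
-38 155 [106. 209.] [ 80. 435.]
-38 163 [ 90. 208.] [ 71. 418.]
38 155 [120.  58.] [252. 363.]
38 163 [104.  56.] [242. 347.]
yaw gauge -0.1001799029932644
```

```bash
python3 - <<'E'
from h import *
O=np.array([571.96,-249.29]);ax=np.array([.1,.995]);c=d["top"]
for n,u,v,z in(("rear",100,145,15.5),("rearT",106,50,15.5),("rearB",92,238,15.5),("front?",166,148,15.5),("platefront",172,150,57.5)):
    p=ray(c,u/6.4+260-.42,v/6.4+155-.42,z)[:2];print(n,p.round(1),round((p-O)@ax,1))
c=d["scene"]
for n,u,v,z in(("plate top front L",100,490,57.5),("rear L corner",55,490-320,15.5),("rear R corner",255,400-320,15.5)):
    v=v-320 if v>320 else v
    p=ray(c,u/6.4+255-.42,v/6.4+185-.42,z)[:2];print(n,p.round(1),round((p-O)@ax,1))
E
echo '[[[0,60,-28,0,0],[0,115,-53,0,0],[0,170,-78,0,0],[0,225,-103,0,0],[0,280,-128,0,0]]]' > rows.txt && python3 shift.py rows.txt
```

```text
rear [587.4 -89.2] 160.8
rearT [636.4 -92.6] 162.4
rearB [539.5 -84.9] 160.4
front? [ 585.7 -123.1] 126.9
platefront [ 580.4 -122.9] 126.6
plate top front L [ 543. -114.] 131.8
rear L corner [541.2 -88.2] 157.2
rear R corner [633.5 -95.2] 159.5
time: 0.72
tool_pos: [408.8, -262.4, 245.4]
tcp_rot: [-3.142, 0.0, 0.382]
contact_force: [0.8, -0.8, 0.3]
grip_width: 46.2
finger_force: 0.0
```

```bash
echo '[[[0,55,-25,0,0.12],[0,110,-51,0,0.24],[0,165,-76,0,0.36],[0,215,-100,20,0.48],[0,241,-112,60,0.482]]]' > rows.txt && python3 shift.py rows.txt
python3 - <<'E'
from plant import bot, imaging, telemetry
from h import *
import cv2
o=telemetry.get_obs();print(o["tool_pos"],o["tcp_rot"])
for n in("wrist","scene"):
    c=imaging.capture(n);pickle.dump(c,open(f"{n}1.pkl","wb"))
    if n=="wrist": cv2.imwrite("pics/w1.png",cv2.resize(c["color"][:,:,::-1],(800,600)))
E
```

```text
time: 1.35
tool_pos: [592.0, -68.1, 185.8]
tcp_rot: [3.141, -0.004, -0.099]
contact_force: [-0.5, 0.5, 0.2]
grip_width: 0.7
finger_force: 0.0
[592.03252391 -68.0886163  185.78108532] [ 3.14130396 -0.00382885 -0.09915388]
```

View pics/w1.png

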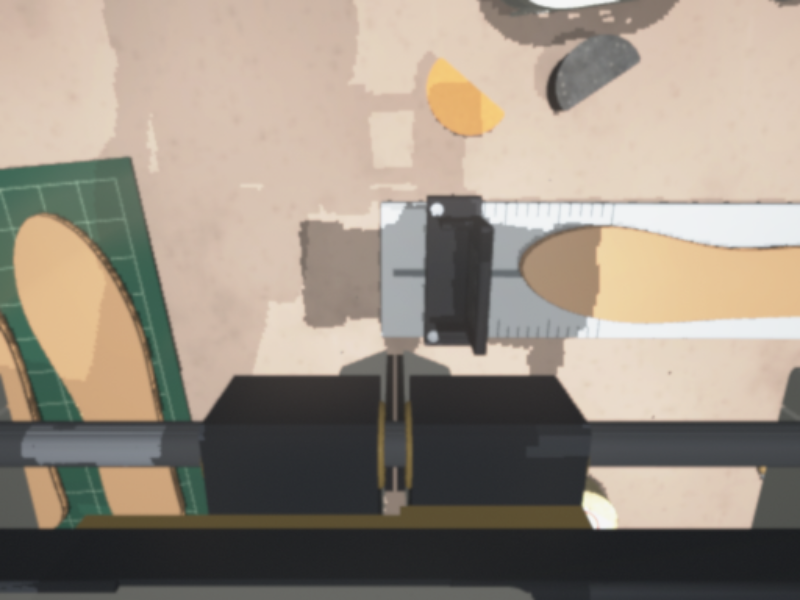

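The wrist view shows the slide plate at (475–492, 215–350) and the toe tip at (520,268). The gauge axis is horizontal in the image and the bed's centre line is at row ~272. The space behind the plate is clear.

Run:
```python
from h import *
O=np.array([571.96,-249.29]);ax=np.array([.1,.995]);rt=np.array([.995,-.1])
c=pickle.load(open("wrist1.pkl","rb"))
for n,u,v,z in(("plate top rear",474,285,57.5),("plate top front",490,285,57.5),("rear carr",427,272,15.5),("toe",520,268,18),("line toe end",381,272,10),("corner",381,203,10),("cornerB",381,337,10)):
    p=ray(c,u*.64-.18,v*.64-.18,z)[:2];print(n,p.round(1),"gy",round((p-O)@ax,1),"gx",round((p-O)@rt,1))
```

```text
plate top rear [ 592. -111.] gy 139.6 gx 6.1
plate top front [ 591.1 -119.8] gy 130.8 gx 6.1
rear carr [591.2 -87.4] gy 163.0 gx 3.0
toe [ 588.6 -145.7] gy 104.7 gx 6.2
line toe end [592.7 -58.1] gy 192.3 gx 1.6
corner [636.6 -62.8] gy 192.0 gx 45.7
cornerB [548.  -53.3] gy 192.6 gx -43.4
```

```bash
echo '[[[0,0,0,50,0],[0,0,0,100,0],[0,0,0,129,0],[0,0,0,129,0]]]' > rows.txt && python3 shift.py rows.txt && echo '[[[0,0,8,0,0],[0,0,14,0,0],[0,0,18,0,0],[0,0,21,0,0],[0,0,24,0,0]]]' > rows.txt && python3 shift.py rows.txt
```

```text
time: 1.95
tool_pos: [588.1, -71.0, 55.2]
tcp_rot: [-3.141, 0.004, -0.101]
contact_force: [0.2, -0.8, 1.1]
grip_width: 0.4
finger_force: 0.0
time: 2.58
tool_pos: [587.3, -94.5, 56.7]
tcp_rot: [3.141, -0.0, -0.1]
contact_force: [-0.0, -0.3, -0.5]
grip_width: 0.1
finger_force: 0.0
```

```bash
echo '[[[0,0,3,0,0],[0,0,6,0,0],[0,0,9,0,0],[0,0,12,0,0],[0,0,15,0,0]]]' > rows.txt && python3 shift.py rows.txt
```

```text
time: 3.2
tool_pos: [585.8, -109.3, 56.5]
tcp_rot: [3.142, 0.0, -0.1]
contact_force: [-0.1, 2.7, 2.3]
grip_width: 0.6
finger_force: 1.4
```

```bash
echo '[[[0,0,2.5,0,0],[0,0,5,0,0],[0,0,7.5,0,0],[0,0,10,0,0],[0,0,12,0,0]]]' > rows.txt && python3 shift.py rows.txt
python3 - <<'E'
from plant import bot, imaging, telemetry
from h import *
import cv2
out=[]
for n in("wrist","top"):
    c=imaging.capture(n);pickle.dump(c,open(f"{n}2.pkl","wb"))
    im=c["color"][:,:,::-1]
    im=im[110:260,250:512] if n=="wrist" else im[155:205,260:385]
    out.append(cv2.resize(im,(800,int(800*im.shape[0]/im.shape[1])),interpolation=cv2.INTER_CUBIC)[:300 if n=="top" else 300])
    print(im.shape)
cv2.imwrite("pics/p2.png",np.vstack(out))
E
```

```text
time: 3.82
tool_pos: [584.5, -121.3, 56.5]
tcp_rot: [3.141, 0.0, -0.1]
contact_force: [-0.5, 3.1, 1.8]
grip_width: 0.8
finger_force: 1.4
(150, 262, 3)
(50, 125, 3)
```

View pics/p2.png

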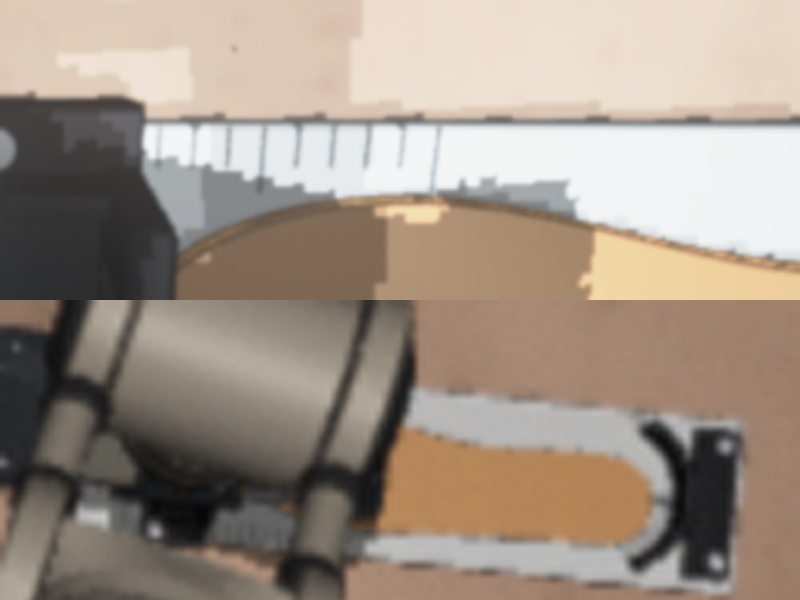

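The wrist crop shows the plate now about at the toe. In the top crop the heel is still at (652,500), with its gap to the cup still open. I'll continue more slowly.

```bash
echo '[[[0,0,1.6,0,0],[0,0,3.2,0,0],[0,0,4.8,0,0],[0,0,6.4,0,0],[0,0,8,0,0]]]' > rows.txt && python3 shift.py rows.txt; echo '[[[0,0,0.5,0,0],[0,0,1,0,0],[0,0,1.5,0,0]]]' > rows.txt && python3 shift.py rows.txt
```

```text
time: 4.55
tool_pos: [583.8, -129.2, 56.5]
tcp_rot: [3.142, 0.0, -0.1]
contact_force: [-0.7, 3.9, 1.9]
grip_width: -0.1
finger_force: 1.5
time: 4.92
tool_pos: [583.6, -130.6, 56.5]
tcp_rot: [3.142, 0.0, -0.1]
contact_force: [-0.7, 3.3, 1.6]
grip_width: 0.5
finger_force: 1.5
```

```bash
echo '[[[0,0,0.4,0,0],[0,0,0.8,0,0],[0,0,0.8,0,0]]]' > rows.txt && python3 shift.py rows.txt
python3 - <<'E'
from plant import bot, imaging, telemetry
from h import *
O=np.array([571.96,-249.29]);ax=np.array([.1,.995])
o=telemetry.get_obs();print((o["tool_pos"][:2]-O)@ax,o["contact_force"])
c=imaging.capture("top");pickle.dump(c,open("top3.pkl","wb"))
import cv2
cs=[pickle.load(open("d0.pkl","rb"))["top"],c]
cv2.imwrite("pics/p3.png",np.vstack([cv2.resize(k["color"][165:205,330:380,::-1],None,fx=7,fy=7,interpolation=cv2.INTER_CUBIC) for k in cs]))
E
```

```text
time: 5.3
tool_pos: [583.5, -131.4, 56.5]
tcp_rot: [3.141, 0.0, -0.1]
contact_force: [-0.9, 3.0, 2.0]
grip_width: 0.2
finger_force: 1.4
118.41589573284496 [-0.88388793  2.95111459  1.96770665]
```

View pics/p3.png

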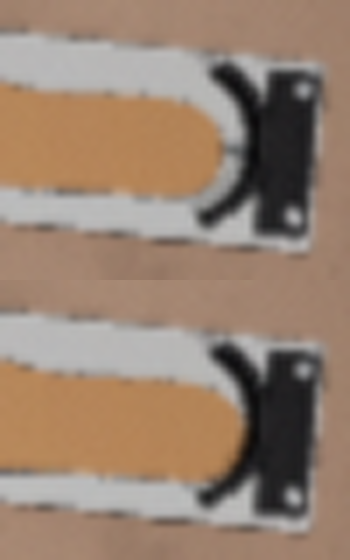

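The heel edge moved from column 222 to column 243 and is now almost at the cup (about 247). I'll creep in 0.4 mm steps and watch the force.

```bash
for i in 1 2 ; do echo '[[[0,0,0.4,0,0],[0,0,0.4,0,0]]]' > rows.txt && python3 shift.py rows.txt | egrep "tool_pos|contact|time"; done
```

```text
time: 5.6
tool_pos: [583.5, -131.8, 56.5]
contact_force: [-0.9, 2.1, 1.9]
time: 5.85
tool_pos: [583.4, -132.2, 56.5]
contact_force: [-0.9, 2.0, 1.2]
```

```bash
echo '[[[0,0,0.4,0,0],[0,0,0.4,0,0]]]' > rows.txt && python3 shift.py rows.txt | egrep "tool_pos|contact|time"
```

```text
time: 6.1
tool_pos: [583.4, -132.5, 56.5]
contact_force: [-0.4, 3.2, 2.1]
```

```bash
echo '[[[0,0,0.4,0,0],[0,0,0.4,0,0]]]' > rows.txt && python3 shift.py rows.txt | egrep "tool_pos|contact|time"
```

```text
time: 6.35
tool_pos: [583.4, -132.7, 56.5]
contact_force: [0.6, 4.7, 1.8]
```

```bash
echo '[[[0,0,0.3,0,0],[0,0,0.3,0,0],[0,0,0.3,0,0]]]' > rows.txt && python3 shift.py rows.txt | egrep "tool_pos|contact|time"
```

```text
time: 6.72
tool_pos: [583.4, -132.7, 56.5]
contact_force: [-0.5, 6.1, 1.6]
```

```bash
echo '[[[0,0,0.2,0,0],[0,0,0.2,0,0],[0,0,0.2,0,0]]]' > rows.txt && python3 shift.py rows.txt | egrep "tool_pos|contact|time"
```

```text
time: 7.1
tool_pos: [583.4, -132.8, 56.5]
contact_force: [-0.2, 6.6, 1.6]
```

Snug: the tool has stopped advancing and the force has risen to about 6.6 N. Now I'll back off, then lift.

```bash
echo '[[[0,0,-4,0,0],[0,0,-14,0,0],[0,0,-26,0,0],[0,0,-27,-25,0],[0,0,-27,-85,0]]]' > rows.txt && python3 shift.py rows.txt; echo '[[[0,0,0,-50,0],[0,0,-40,-80,0],[0,0,-70,-80,0],[0,0,-70,-80,0]]]' > rows.txt && python3 shift.py rows.txt
python3 - <<'E'
from plant import bot, imaging, telemetry
from h import *
import cv2
o=telemetry.get_obs();print(o["tool_pos"],o["tcp_rot"])
w=imaging.capture("wrist");t=imaging.capture("top");s=imaging.capture("scene");pickle.dump((w,t,s),open("s4.pkl","wb"))
a=cv2.resize(w["color"][:,:,::-1],(400,300));b=cv2.resize(t["color"][155:205,260:385,::-1],(750,300),interpolation=cv2.INTER_CUBIC)
e=cv2.resize(s["color"][185:335,255:370,::-1],(230,300),interpolation=cv2.INTER_CUBIC)
r=np.zeros((300,750,3),np.uint8);r[:,:400]=a;r[:,400:630]=e
cv2.imwrite("pics/p4.png",np.vstack([r,b]))
E
```

```text
time: 7.72
tool_pos: [584.4, -105.3, 139.7]
tcp_rot: [-3.141, 0.007, -0.099]
contact_force: [1.3, -0.3, 0.4]
grip_width: 0.4
finger_force: 0.0
time: 8.22
tool_pos: [593.1, -34.5, 222.0]
tcp_rot: [-3.142, -0.001, -0.097]
contact_force: [0.3, -0.4, -1.0]
grip_width: 0.4
finger_force: 0.0
[593.14940289 -34.49451257 221.96944756] [-3.14158279e+00 -8.91568873e-04 -9.68750661e-02]
```

View pics/p4.png

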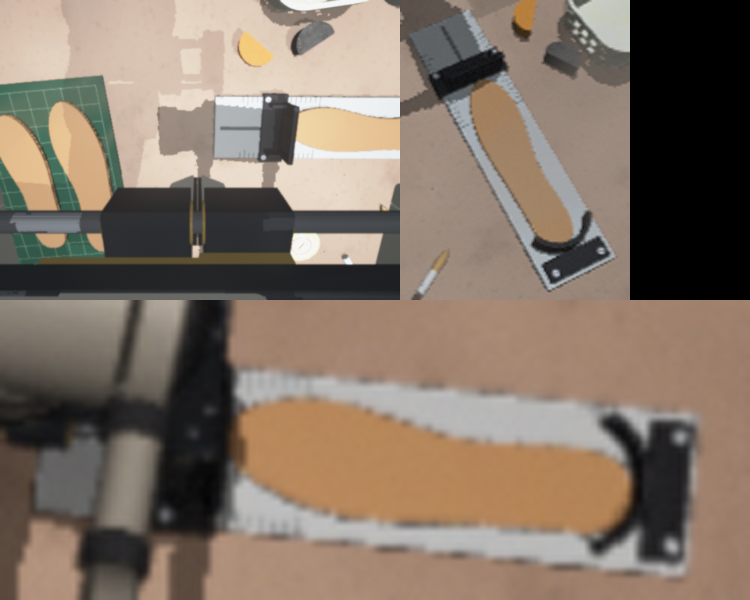

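The insole is snug: its heel sits in the cup at (632,485) and its toe touches the plate at (240,430). I'll cross-check the mate's position from the scene camera and move towards it.

```bash
python3 - <<'E'
from h import *
import cv2
for cn,ref in(("scene",(525.8,219.9)),("top",(527.8,219.9))):
    c=d[cn];u,v=proj(c,[*ref,11]).astype(int)
    hsv=cv2.cvtColor(c["color"],cv2.COLOR_RGB2HSV)
    m=((hsv[:,:,0]<20)&(hsv[:,:,1]>85)&(hsv[:,:,2]>100)).astype(np.uint8)
    g=np.zeros_like(m);g[max(v-60,0):v+60,u-60:u+60]=m[max(v-60,0):v+60,u-60:u+60]
    g[:, :]=g
    n,l,st,ce=cv2.connectedComponentsWithStats(g,connectivity=4);i=l[v,u]
    P=np.array([ray(c,b,a,11)[:2] for a,b in np.argwhere(l==i)],np.float32)
    print(cn,u,v,st[i],cv2.minAreaRect(P))
E
echo '[[[0,-18,-50,0,0],[0,-37,-102,0,0],[0,-56,-155,0,0],[0,-75,-206,0,0],[0,-90,-246,30,0]]]' > rows.txt && python3 shift.py rows.txt
```

```text
scene 201 131 [ 167  112   67   40 1067] ((528.5133666992188, 218.76904296875), (222.1039276123047, 61.23092269897461), 6.693613529205322)
top 181 195 [170 162  20  68 998] ((528.8875732421875, 219.83099365234375), (222.25216674804688, 60.25017166137695), 6.728771686553955)
time: 9.0
tool_pos: [529.2, 218.2, 193.0]
tcp_rot: [-3.14, -0.005, -0.101]
contact_force: [1.1, -0.5, -0.4]
grip_width: 0.5
finger_force: 0.0
```

```bash
echo '[[[0,0,0,45,0],[0,0,0,90,0],[0,0,0,122,0],[0,0,0,136,0],[0,0,0,136,0]]]' > rows.txt && python3 shift.py rows.txt
python3 - <<'E'
from plant import bot, imaging, telemetry
import cv2
c=imaging.capture("scene")
cv2.imwrite("pics/s5.png",cv2.resize(c["color"][60:260,100:380,::-1],None,fx=2.8,fy=2.8,interpolation=cv2.INTER_CUBIC))
print(telemetry.get_obs()["tool_pos"])
E
```

```text
time: 9.62
tool_pos: [528.1, 216.2, 54.9]
tcp_rot: [3.141, 0.001, -0.101]
contact_force: [-0.2, 0.4, -0.3]
grip_width: 0.3
finger_force: 0.0
[528.77802885 216.50198833  55.99464223]
```

View pics/s5.png

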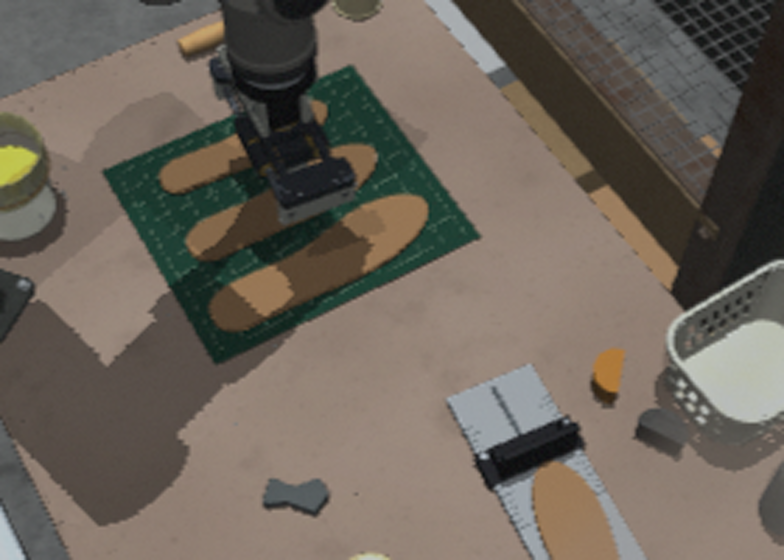

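The fingers are above the middle of the middle insole, and the gauge and other objects are undisturbed. I'll nudge 3 mm and hold.

```bash
echo '[[[0,0,-3,0,0],[0,0,-3,0,0],[0,0,-3,0,0]]]' > rows.txt && python3 shift.py rows.txt >/dev/null; for i in 1 2 3 4 5; do echo '[[[0,0,0,0,0],[0,0,0,0,0],[0,0,0,0,0],[0,0,0,0,0],[0,0,0,0,0]]]' > rows.txt && python3 shift.py rows.txt|egrep "time|pos|contact"; done; python3 -c "
from plant import bot, imaging, telemetry
print(bot.close_job())"
```

```text
time: 10.68
tool_pos: [528.4, 219.8, 55.4]
contact_force: [-0.2, -0.1, 0.7]
time: 11.3
tool_pos: [528.4, 219.8, 55.5]
contact_force: [-0.0, -0.0, -0.7]
time: 11.92
tool_pos: [528.4, 219.8, 55.5]
contact_force: [-0.2, 0.2, -1.2]
time: 12.55
tool_pos: [528.4, 219.8, 55.5]
contact_force: [-1.0, 0.3, -0.8]
time: 13.18
tool_pos: [528.4, 219.8, 55.5]
contact_force: [0.1, -0.3, -1.1]
the job is handed in; nothing more can be done
None
```

The left insole is snug between the heel cup and the slide, and I handed the job in at about 13 s with the fingertips held still about 25 mm above the middle of its partner, the middle-sized right insole.

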